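# Shut and bolt the tilt-out bin

## Task

With the fingertips, gently push the tilt-out bin under the steel shelf fully shut, and only then push the knob of the bolt beside it all the way across, so that the bolt goes over the bin's front. Do not squeeze the knob, and leave the jar, scoop, thali, tumblers, bowl and tin where they stand, neither lifted nor shoved.

Things in the scene. Friction and masses are not known exactly. Their poses are not given: they have to be found in the camera images.
- rack: Fixed low shelf of angle iron and sheet steel, 220 deep (x), 500 wide (y), deck top 175 high. Origin: centre of its underside on the counter; x runs from the front face (robot's side, plane x = -110 mm) to the back, y left, z up. Things on the deck stand 55 mm or more behind its front edge. The bin's front fills y = -188 to +68 mm; a flat fascia with the bolt is left of it.
- bin_hinge (a point): Middle of the bin's hinge line, on its lower front edge: fixed on the rack at x = -110, y = -60, z = 20 mm. The hinge line runs along the rack's y.
- bin_rim (a point): Middle of the upper edge of the bin's front panel, outer face; moves with the bin, 133 mm from the hinge. Shut, it is straight above bin_hinge (z = 153 mm), flush with the rack's front face; open, it leans out to the robot. Bin: open-topped 3 mm sheet steel, 256 wide, 133 high, 110 deep. A small keeper loop for the bolt, 19 mm proud, is 105 mm left of the middle; the rest is plain.
- bin (a joint): Tilt of the bin in rad: 0 = fully shut (end stop), larger = tipped farther out towards the robot, up to 0.75. It stays where it is left; friction asks about 3 to 6 N at the rim.
- bolt_knob (a point): Centre of the 24 mm ball knob of the steel bolt on the fascia left of the bin; 135 mm up, 44 mm in front of the rack's front face, on a 10 mm stem. Drawn: y = +163 mm in the rack's frame; slides straight to the rack's -y (right, over the bin). Guides at y = 88 and 187 mm stand 19 mm proud of the face; farther out than that, both sides of the knob are free.
- bolt (a joint): Travel of the bolt in m: 0 = fully drawn (clear of the bin), 0.050 = all the way across (end stop), its end 38 mm over the bin's front. It starts within 10 mm of drawn, and stays where left; friction about 2.5 N.
- jar: Bystander: glass pickle jar, 86 diameter x 140 high, on the deck. Origin at the centre of its underside.
- tumbler: Bystander: steel tumbler, 72 diameter x 110 high, on the deck. Origin at the centre of its underside.
- tin: Bystander: plain round tin, 80 diameter x 90 high, on the deck. Origin at the centre of its underside.
- tumbler2: Bystander: steel tumbler, 72 diameter x 110 high, on the counter left of the bolt. Origin at the centre of its underside.
- katori: Bystander: small steel bowl, 90 diameter x 40 high, on the counter in front of the bin. Origin at the centre of its underside.
- thali: Bystander: steel thali, 220 diameter x 22 high, on the counter right of the bin. Origin at the centre of its underside.
- scoop: Bystander: yellow plastic scoop, 165 long x 60 wide x 35 high, on the counter in front of the bin. Origin on its underside near the middle.

How it is judged:
On the way, in this order (a step that is already met when the one before it is completed fails the run):
1. the bin is pushed fully shut (within 0.03 rad) while the bolt is still drawn (within 20 mm) (value of joint bin below 0.03 rad and value of joint bolt below 0.02 m), for 0.2 s.
2. the bolt is pushed across (at least 42 of its 50 mm) with the bin still shut (value of joint bin below 0.03 rad and value of joint bolt above 0.042 m), for 0.2 s.
At the end, for the whole second after the job is handed in: The bin is shut within 0.03 rad (4 mm at its rim), the bolt is across by at least 42 of its 50 mm, and both stay so (all of step 2); the robot touches nothing.
It fails at once if a bystander is shifted, knocked over or lifted (moved by more than 25 mm) (distance of any of jar, tumbler, tin, tumbler2, katori, thali, scoop from where it was at the start of the episode above 0.025 m or angle between any of jar, tumbler, tin, tumbler2, katori, thali, scoop's own z axis and vertical above 0.5 rad).
It fails at once if the knob or bin is squeezed or rammed: the fingers press on the rack and its parts with more than 40 N (contact force between the fingers and rack above 40 N).
It also fails if it takes over 50 s, if anything falls off the work surface, if the arm or the gripper's body presses on something with over 40 N, if the wrist force passes 120 N, or if a joint passes its speed limit or range.

## Robot

A 6-joint arm with a two-finger parallel gripper is mounted at the origin on the work surface. World frame = base frame: x ahead of the robot, y to its left, z up, the work surface at z = 0. Lengths are in m, angles in rad, forces in N, time in s.
With the tool pointing down it reaches from about 0.325 to 0.925 m from the base axis. Payload 3.1 kg.
Tool frame: the origin (TCP) lies between the finger pads; the fingertips stand 11 mm ahead of it and the grasp point (between the pads) lies 8 mm behind it (arm.tip_reach is the distance from the TCP to the fingertips, in m); z points along the fingers, y is the line along which they close (so a half turn about z gives the same grasp; the last joint's range is limited). The gripper opens to 85 mm and grips with 20 to 120 N. Pads are 22 mm wide; open, the fingers measure 114 mm over their backs; the gripper's body (76 mm by 85 mm) begins 54 mm behind the grasp point. The pads swing forward as they close: fully open they stand 13 mm farther back than shut.
Start: joints at [1.014, 0.217, 1.613, -0, 1.311, -0.112], TCP at [0.269, 0.564, 0.242] pointing down, gripper open.
Joint ranges: [-2.75, 2.75], [-0.78, 2.1], [0.31, 2.55], [-1.13, 4.27], [0.13, 2.63], [-2.58, 2.58]. Speed limits (rad/s): [2.79, 2.79, 3.14, 3.14, 3.14, 3.14].

## Interface

Orientations are given as a unit quaternion [x, y, z, w].
In Python, from plant import monitor, eyes, arm gives the robot as it stands.
- The arm moves only by the tool step_arm, never from a script. Its argument "motion" is a list of rows, each an object with "translation": the shift along the tool's x, y, z normalised to -1 to 1, where 1 is 0.4 m, a list of three; "twist": the turn, a rotation vector about the tool's x, y, z normalised to -1 to 1, where 1 is 30 degrees, a list of three; "jaw": the opening, from 0 (shut) to 1 (fully open). A call has 1 to 20 rows; each row shifts and turns the commanded pose from where the row before left it, along the tool's axes as they then stand; what a row does not reach is not made up. A row lasts 1/12 s, in which the tool goes at most 41.7 mm and 7.16 degrees, less where a joint would pass 70% of its speed; a pose out of reach is approached as far as the arm can. A call with a number of a shift or a turn outside -1 to 1 is refused whole. A call with a gripper value outside its range is refused whole. The fingers move at their own pace and stop on an object; "squeeze" is the grip in N (left out, the last holds). Time passes only in rows, so rows that do not move let the fingers close. It gives the time, the measured TCP pose, the force, the opening and the grip force at its end, in the units of the state.
- monitor.get_obs(): the state, without advancing time (a new reading comes with each control period).
- eyes.capture(name): name is "scene" or "top" or "wrist"; returns a dict with "image" (400x640x3 uint8, red, green, blue), "camera_matrix" (3x3 intrinsics, pixels), "dist" ([k1, k2, p1, p2, k3] as OpenCV has them; the pictures are not rectified), "R" (3x3) and "t" (3): a world point X has camera coordinates R X + t; the wrist camera has in their place "T_tool_cam" (4x4, takes a point from camera to tool coordinates, whose origin is the TCP and whose axes are the flange's). Camera axes: x right, y down, z forward; pixel columns grow to the right and rows downward; lengths in m; the calibration is good to about 2 mm. A picture is of the moment at which its call begins: read the wrist's pose just before it. There is no depth.
- arm.close_job(): hands the job in; it is judged then, once.
The state is a dict: "t": time; "q": joint angles; "joint_vel": joint speeds; "tau": joint torques, N m; "eef_pos": TCP position; "tcp_rot": TCP orientation; "contact_force": force on the tool from outside, world axes, zero at the start; "wrist_torque": the same for the moment, N m; "finger_gap": finger opening in m; "grip_force": force on a finger pad.
Only numpy, scipy, OpenCV 4.12 (cv2) and the standard library are available. Lean on these libraries where they do the work, as an engineer would, in place of code of your own. Each camera call takes 0.05 s, during which the arm holds its last target. There are 200 camera calls.

## Working session

There is one attempt and no reset: what is moved stays moved. The work goes in short steps, Python scripts to look and compute and a tool call to move; the robot and the scene stay as the last step left them, time stands still between calls to the robot, and variables do not carry over. Pictures are saved under pics/ and viewed, at most 10 in all, crops included, and the job is handed in when it is done.

Besides the shell and the picture viewer there is one more tool, called after "Request:" by a JSON object that holds its "fn" and its "kwargs". step_arm: Moves the arm, as the interface text tells. Its arguments: {"type":"object","properties":{"motion":{"type":"array"},"squeeze":{"type":"number"}},"required":["motion"]}

```bash
mkdir -p pics
python3 - <<'E'
from plant import monitor, eyes, arm
import cv2,pickle
o=monitor.get_obs();print(o)
d={}
for n in ("scene","top"):
    c=eyes.capture(n);d[n]=c;cv2.imwrite(f"pics/{n}0.png",c["image"][:,:,::-1])
    print(n,c["camera_matrix"],c["dist"],c["R"],c["t"])
pickle.dump(d,open("d.pkl","wb"))
E
```

```text
{'t': 0.0, 'q': array([ 1.01385817e+00,  2.17774526e-01,  1.61494423e+00, -1.98457143e-05,
        1.31129147e+00, -1.12194685e-01]), 'joint_vel': array([ 0.00040229, -0.00035889, -0.00189403,  0.00016658, -0.00154483,
       -0.0009621 ]), 'tau': array([ 1.25620576e-03, -3.96829391e+01, -3.03863668e+01,  8.44809961e-06,
        9.40382830e-03, -1.36463990e-05]), 'eef_pos': array([0.26845093, 0.5635305 , 0.24095033]), 'tcp_rot': array([ 2.20540924e-01,  9.75376973e-01, -1.14491025e-03, -3.87860617e-04]), 'contact_force': array([-0.32764859, -0.23253718, -0.21361288]), 'wrist_torque': array([0.01429443, 0.01382346, 0.04627336]), 'grip_force': 0.0, 'finger_gap': 0.08545536525708423}
scene [[394.38388839   0.         320.61769522]
 [  0.         394.38388839 207.82175724]
 [  0.           0.           1.        ]] [-0.02129921  0.          0.          0.          0.        ] [[-0.5135277   0.85806437  0.00385327]
 [ 0.81804352  0.49092203 -0.29966709]
 [-0.2590253  -0.1507352  -0.95403605]] [ 0.34828558 -0.42948816  1.480318  ]
top [[391.77519439   0.         319.99591053]
 [  0.         391.77519439 199.70699615]
 [  0.           0.           1.        ]] [-0.09144372  0.          0.          0.          0.        ] [[ 0.01570147 -0.99987433  0.00218653]
 [-0.97340137 -0.01578557 -0.22856199]
 [ 0.22856778  0.00146039 -0.97352691]] [-0.04964541  0.62135444  0.9235571 ]
```

View pics/scene0.png

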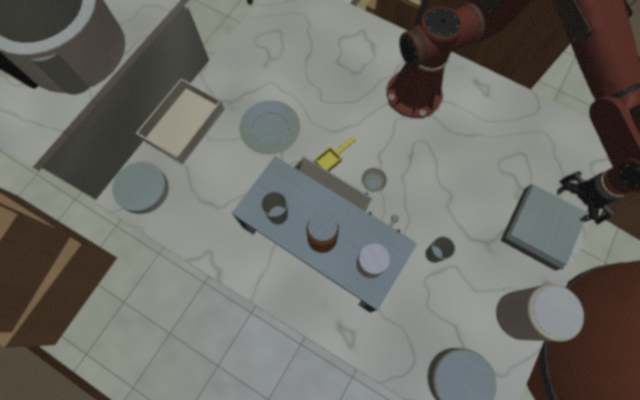

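View pics/top0.png

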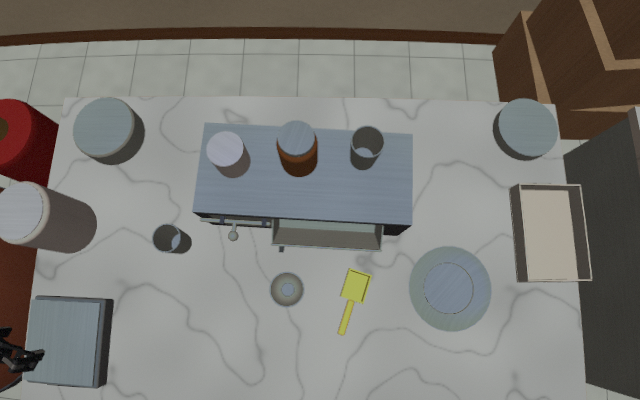

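The top view shows the deck corners near (205,123), (412,133), (411,223) and (195,212). The knob is at about (233,236), and the open bin's rim runs from (273,245) to (381,249). The katori is at (287,289), the scoop at (352,295) and tumbler2 at (168,239). I'll zoom in for more exact pixels.

```bash
cat > h.py <<'E'
import numpy as np,cv2,pickle
def ray(c,uv):
    p=cv2.undistortPoints(np.array([[uv]],float),c["camera_matrix"],c["dist"])[0,0]
    return -c["R"].T@c["t"], c["R"].T@np.array([*p,1.])
def onz(c,uv,z):
    o,d=ray(c,uv);return o+d*(z-o[2])/d[2]
def proj(c,X):
    return cv2.projectPoints(np.array(X,float).reshape(-1,3),cv2.Rodrigues(c["R"])[0],c["t"],c["camera_matrix"],c["dist"])[0][:,0]
E
python3 - <<'E'
from h import *
c=pickle.load(open("d.pkl","rb"))["top"]
for n,uv,z in [("BL",(205,123),.175),("BR",(412,133),.175),("FR",(411,223),.175),("FL",(195,212),.175),("knob",(233,236),.135),("rimL",(273,245),.14),("rimR",(381,249),.14),("tum2",(168,230),.11),("kat",(287,288),.04),("scoopfront",(358,268),.035),("scoopend",(343,334),.03),("thali",(450,288),.022)]:
    print(n,onz(c,uv,z).round(4))
im=c["image"][180:310,150:430,::-1]
cv2.imwrite("pics/crop.png",cv2.resize(im,None,fx=2.85,fy=2.85,interpolation=cv2.INTER_CUBIC))
E
```

```text
BL [0.7831 0.24   0.175 ]
BR [ 0.765  -0.2569  0.175 ]
FR [ 0.5473 -0.2457  0.175 ]
FL [0.5646 0.2439 0.175 ]
knob [0.5169 0.1621 0.135 ]
rimL [0.4971 0.0668 0.14  ]
rimR [ 0.4917 -0.1822  0.14  ]
tum2 [0.5315 0.3285 0.11  ]
kat [0.401  0.0394 0.04  ]
scoopfront [ 0.4539 -0.1391  0.035 ]
scoopend [ 0.2908 -0.1021  0.03  ]
thali [ 0.4056 -0.3783  0.022 ]
```

View pics/crop.png

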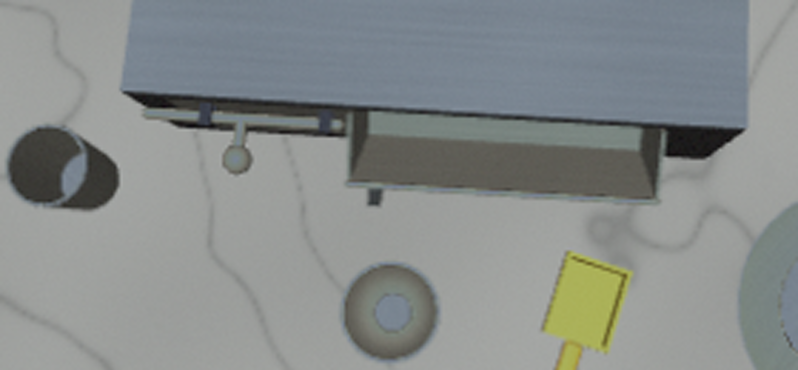

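Request:
{"fn": "step_arm", "kwargs": {"motion": [{"translation": [0, 0, 0], "twist": [0, 0, -0.19], "jaw": 0}, {"translation": [0, 0, 0], "twist": [0, 0, -0.19], "jaw": 0}, {"translation": [0, 0, 0], "twist": [0, 0, -0.19], "jaw": 0}, {"translation": [0, 0, 0], "twist": [0, 0, -0.19], "jaw": 0}], "squeeze": 20}}

```text
t: 0.43
eef_pos: [0.2687, 0.5638, 0.2415]
tcp_rot: [0.021, 1.0, -0.001, -0.0]
contact_force: [0.3, -0.4, 0.1]
finger_gap: 0.039
grip_force: 0.0
```

Request:
{"fn": "step_arm", "kwargs": {"motion": [{"translation": [-0.025, -0.085, 0], "twist": [0, 0, 0], "jaw": 0}, {"translation": [-0.025, -0.085, 0], "twist": [0, 0, 0], "jaw": 0}, {"translation": [-0.025, -0.085, 0], "twist": [0, 0, 0], "jaw": 0}, {"translation": [-0.025, -0.085, 0], "twist": [0, 0, 0], "jaw": 0}, {"translation": [-0.025, -0.085, 0], "twist": [0, 0, 0], "jaw": 0}, {"translation": [-0.025, -0.085, 0], "twist": [0, 0, 0], "jaw": 0}, {"translation": [-0.025, -0.085, 0], "twist": [0, 0, 0], "jaw": 0}, {"translation": [-0.025, -0.085, 0], "twist": [0, 0, 0], "jaw": 0}, {"translation": [-0.025, -0.085, 0], "twist": [0, 0, 0], "jaw": 0}, {"translation": [-0.025, -0.085, 0], "twist": [0, 0, 0], "jaw": 0}, {"translation": [-0.025, -0.085, 0], "twist": [0, 0, 0], "jaw": 0}, {"translation": [-0.025, -0.085, 0], "twist": [0, 0, 0], "jaw": 0}, {"translation": [-0.025, -0.085, 0], "twist": [0, 0, 0], "jaw": 0}, {"translation": [-0.025, -0.085, 0], "twist": [0, 0, 0], "jaw": 0}, {"translation": [-0.025, -0.085, 0], "twist": [0, 0, 0], "jaw": 0}, {"translation": [-0.025, -0.085, 0], "twist": [0, 0, 0], "jaw": 0}, {"translation": [-0.025, -0.085, 0], "twist": [0, 0, 0], "jaw": 0}, {"translation": [-0.025, -0.085, 0], "twist": [0, 0, 0], "jaw": 0}]}}

```text
t: 1.93
eef_pos: [0.4197, -0.0573, 0.242]
tcp_rot: [0.024, 1.0, 0.0, -0.0]
contact_force: [1.2, 0.2, 0.7]
finger_gap: -0.0003
grip_force: 0.0
```

Request:
{"fn": "step_arm", "kwargs": {"motion": [{"translation": [0, 0, 0], "twist": [0, -0.2, 0], "jaw": 0}, {"translation": [0, 0, 0], "twist": [0, -0.2, 0], "jaw": 0}, {"translation": [0, 0, 0], "twist": [0, -0.2, 0], "jaw": 0}, {"translation": [0, 0, 0], "twist": [0, 0, 0], "jaw": 0}, {"translation": [0, 0, 0], "twist": [0, 0, 0], "jaw": 0}]}}

```text
t: 2.35
eef_pos: [0.4186, -0.0554, 0.2412]
tcp_rot: [0.024, 0.988, -0.004, 0.155]
contact_force: [1.4, -0.5, 0.5]
finger_gap: -0.0
grip_force: 0.0
```

```bash
cat >> h.py <<'E'
from scipy.spatial.transform import Rotation as Ro
yaw=-0.044; F=np.array([.5551,.0,0])   # front-face foot, rack yaw
RX=np.array([np.cos(yaw),np.sin(yaw),0]);RY=np.array([-np.sin(yaw),np.cos(yaw),0])
def rk(p): p=np.array(p)-F; return np.array([p@RX,p@RY,p[2]]).round(4)   # rack coords, x rel. to front face
def W(x,y,z): return F+x*RX+y*RY+np.array([0,0,z])
def units(o,target):
    R=Ro.from_quat(o["tcp_rot"]).as_matrix(); return (R.T@(np.array(target)-o["eef_pos"])/.4).round(3)
E
python3 - <<'E'
from h import *
from plant import monitor,eyes
c=pickle.load(open("d.pkl","rb"))["top"]
a=onz(c,(193.2,211.9),.175);b=onz(c,(411.8,224.9),.175);print(a,b,(a+b)/2,np.arctan2(a[0]-b[0],a[1]-b[1]))
for n,uv,z in [("knob",(233.2,235.8),.135),("rimL",(272.1,244.9),.139),("rimR",(380.9,250.5),.139)]: print(n,rk(onz(c,uv,z)))
o=monitor.get_obs();print(o["t"],o["eef_pos"],rk(o["eef_pos"]),Ro.from_quat(o["tcp_rot"]).as_matrix().round(3),o["contact_force"],o["finger_gap"])
print(units(o,W(-.085,-.06,.14)))
w=eyes.capture("wrist");w["obs"]=o;pickle.dump(w,open("w.pkl","wb"));cv2.imwrite("pics/w1.png",w["image"][:,:,::-1]);print(w["T_tool_cam"])
E
```

```text
[0.56471667 0.2481379  0.175     ] [ 0.54300337 -0.24738821  0.175     ] [5.53860020e-01 3.74844398e-04 1.75000000e-01] 0.04379065567537525
knob [-0.0448  0.1598  0.135 ]
rimL [-0.0607  0.0664  0.139 ]
rimR [-0.0587 -0.1848  0.139 ]
2.35 [ 0.41857709 -0.05540872  0.24122747] [-0.134  -0.0614  0.2412] [[-0.951  0.048  0.306]
 [ 0.046  0.999 -0.014]
 [-0.306  0.    -0.952]] [ 1.42963136 -0.47364422  0.50750525] -2.7618780353428654e-05
[-0.039  0.004  0.278]
[[-2.94915262e-04 -9.65313514e-01 -2.61093340e-01  6.58334996e-02]
 [ 9.99999851e-01 -1.64964612e-04 -5.19632745e-04  1.44560162e-03]
 [ 4.58537350e-04 -2.61093455e-01  9.65313419e-01 -1.32119395e-01]
 [ 0.00000000e+00  0.00000000e+00  0.00000000e+00  1.00000000e+00]]
```

View pics/w1.png

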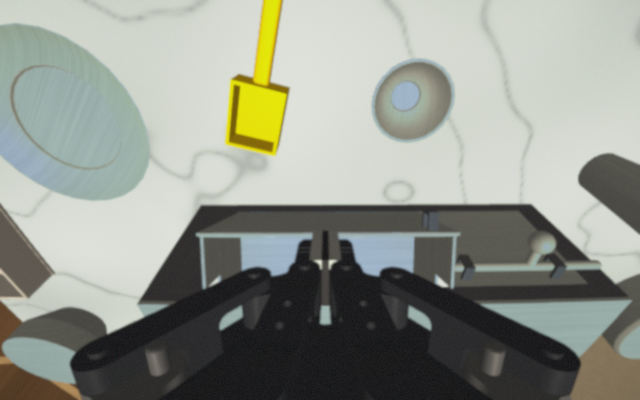

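The wrist view shows the rim along row 235, from col 200 to 458, and the knob at (543,243). Both agree with the measurements: the rim is about 60 mm out (about 0.46 rad) and the knob is at y=+160 mm. Next I lower the tool in front of the rim and push gently.

Request:
{"fn": "step_arm", "kwargs": {"motion": [{"translation": [-0.008, 0.001, 0.074], "twist": [0, 0, 0], "jaw": 0}, {"translation": [-0.008, 0.001, 0.074], "twist": [0, 0, 0], "jaw": 0}, {"translation": [-0.008, 0.001, 0.074], "twist": [0, 0, 0], "jaw": 0}, {"translation": [-0.008, 0.001, 0.074], "twist": [0, 0, 0], "jaw": 0}, {"translation": [0, 0, 0], "twist": [0, 0, 0], "jaw": 0}, {"translation": [0, 0, 0], "twist": [0, 0, 0], "jaw": 0}]}}

```text
t: 2.9
eef_pos: [0.4687, -0.0556, 0.1319]
tcp_rot: [0.023, 0.988, -0.003, 0.153]
contact_force: [0.9, 0.2, 0.6]
finger_gap: 0.0002
grip_force: 0.0
```

Request:
{"fn": "step_arm", "kwargs": {"motion": [{"translation": [-0.0095, 0, 0.003], "twist": [0, 0, 0], "jaw": 0}, {"translation": [-0.0095, 0, 0.003], "twist": [0, 0, 0], "jaw": 0}, {"translation": [-0.0095, 0, 0.003], "twist": [0, 0, 0], "jaw": 0}, {"translation": [-0.0095, 0, 0.003], "twist": [0, 0, 0], "jaw": 0}, {"translation": [-0.0095, 0, 0.003], "twist": [0, 0, 0], "jaw": 0}, {"translation": [-0.0095, 0, 0.003], "twist": [0, 0, 0], "jaw": 0}, {"translation": [-0.0095, 0, 0.003], "twist": [0, 0, 0], "jaw": 0}, {"translation": [-0.0095, 0, 0.003], "twist": [0, 0, 0], "jaw": 0}]}}

```text
t: 3.57
eef_pos: [0.5011, -0.0578, 0.1341]
tcp_rot: [0.023, 0.987, -0.004, 0.157]
contact_force: [-2.6, 0.8, 1.0]
finger_gap: 0.0003
grip_force: 0.8
```

Run:
```python
from h import *
from plant import monitor
o=monitor.get_obs();print(o["t"],rk(o["eef_pos"]),o["contact_force"],units(o,W(-.02,-.06,.132)))
```

```text
3.5667 [-0.0514 -0.0601  0.1341] [-2.63499023  0.81235652  0.98762213] [-0.073  0.001  0.029]
```

Request:
{"fn": "step_arm", "kwargs": {"motion": [{"translation": [-0.009, 0, 0.0036], "twist": [0, 0, 0], "jaw": 0}, {"translation": [-0.009, 0, 0.0036], "twist": [0, 0, 0], "jaw": 0}, {"translation": [-0.009, 0, 0.0036], "twist": [0, 0, 0], "jaw": 0}, {"translation": [-0.009, 0, 0.0036], "twist": [0, 0, 0], "jaw": 0}, {"translation": [-0.009, 0, 0.0036], "twist": [0, 0, 0], "jaw": 0}, {"translation": [-0.009, 0, 0.0036], "twist": [0, 0, 0], "jaw": 0}, {"translation": [-0.009, 0, 0.0036], "twist": [0, 0, 0], "jaw": 0}, {"translation": [0, 0, 0], "twist": [0, 0, 0], "jaw": 0}]}}

```text
t: 4.23
eef_pos: [0.529, -0.0593, 0.1326]
tcp_rot: [0.023, 0.987, -0.004, 0.157]
contact_force: [-0.9, 0.5, -0.4]
finger_gap: -0.0
grip_force: 0.0
```

Run:
```python
from h import *
from plant import monitor
o=monitor.get_obs();print(o["t"],rk(o["eef_pos"]),o["contact_force"],units(o,W(-.014,-.06,.132)))
```

```text
4.2333 [-0.0234 -0.0603  0.1326] [-0.90108747  0.4922247  -0.35067418] [-0.022  0.001  0.009]
```

Now small steps of 1–1.5 mm until the stop is felt.

Request:
{"fn": "step_arm", "kwargs": {"motion": [{"translation": [-0.004, 0, 0.0014], "twist": [0, 0, 0], "jaw": 0}, {"translation": [-0.004, 0, 0.0014], "twist": [0, 0, 0], "jaw": 0}, {"translation": [-0.004, 0, 0.0014], "twist": [0, 0, 0], "jaw": 0}, {"translation": [-0.004, 0, 0.0014], "twist": [0, 0, 0], "jaw": 0}, {"translation": [0, 0, 0], "twist": [0, 0, 0], "jaw": 0}]}}

```text
t: 4.65
eef_pos: [0.5349, -0.0594, 0.1321]
tcp_rot: [0.023, 0.987, -0.004, 0.157]
contact_force: [-0.7, 0.6, 0.9]
finger_gap: 0.0002
grip_force: 0.0
```

Request:
{"fn": "step_arm", "kwargs": {"motion": [{"translation": [-0.003, 0, 0.001], "twist": [0, 0, 0], "jaw": 0}, {"translation": [-0.003, 0, 0.001], "twist": [0, 0, 0], "jaw": 0}, {"translation": [0, 0, 0], "twist": [0, 0, 0], "jaw": 0}]}}

```text
t: 4.9
eef_pos: [0.5373, -0.0595, 0.132]
tcp_rot: [0.023, 0.987, -0.004, 0.157]
contact_force: [0.2, 0.9, -0.7]
finger_gap: -0.0001
grip_force: 0.0
```

Request:
{"fn": "step_arm", "kwargs": {"motion": [{"translation": [-0.003, 0, 0.001], "twist": [0, 0, 0], "jaw": 0}, {"translation": [0, 0, 0], "twist": [0, 0, 0], "jaw": 0}]}}

```text
t: 5.07
eef_pos: [0.5382, -0.0595, 0.1319]
tcp_rot: [0.023, 0.987, -0.004, 0.156]
contact_force: [-1.3, 0.1, 0.6]
finger_gap: -0.0002
grip_force: 0.5
```

Request:
{"fn": "step_arm", "kwargs": {"motion": [{"translation": [-0.004, 0, 0.0013], "twist": [0, 0, 0], "jaw": 0}, {"translation": [0, 0, 0], "twist": [0, 0, 0], "jaw": 0}]}}

```text
t: 5.23
eef_pos: [0.5384, -0.0594, 0.1314]
tcp_rot: [0.023, 0.988, -0.003, 0.154]
contact_force: [-6.9, 0.4, 5.0]
finger_gap: 0.0004
grip_force: 3.5
```

Request:
{"fn": "step_arm", "kwargs": {"motion": [{"translation": [-0.004, 0, 0.0013], "twist": [0, 0, 0], "jaw": 0}, {"translation": [0, 0, 0], "twist": [0, 0, 0], "jaw": 0}]}}

```text
t: 5.4
eef_pos: [0.5386, -0.0593, 0.1307]
tcp_rot: [0.023, 0.988, -0.003, 0.152]
contact_force: [-12.2, -0.9, 9.1]
finger_gap: 0.0003
grip_force: 5.9
```

Request:
{"fn": "step_arm", "kwargs": {"motion": [{"translation": [-0.004, 0, 0.0013], "twist": [0, 0, 0], "jaw": 0}, {"translation": [0, 0, 0], "twist": [0, 0, 0], "jaw": 0}]}}

```text
t: 5.57
eef_pos: [0.5388, -0.0591, 0.13]
tcp_rot: [0.022, 0.988, -0.003, 0.15]
contact_force: [-15.7, -0.6, 10.3]
finger_gap: 0.0001
grip_force: 8.0
```

Request:
{"fn": "step_arm", "kwargs": {"motion": [{"translation": [0.005, 0, -0.0016], "twist": [0, 0, 0], "jaw": 0}, {"translation": [0.01, 0, -0.003], "twist": [0, 0, 0], "jaw": 0}, {"translation": [0.03, 0, -0.02], "twist": [0, 0, 0], "jaw": 0}, {"translation": [0.03, 0, -0.04], "twist": [0, 0, 0], "jaw": 0}, {"translation": [0.03, 0, -0.05], "twist": [0, 0, 0], "jaw": 0}, {"translation": [0.03, 0, -0.05], "twist": [0, 0, 0], "jaw": 0}, {"translation": [0, 0, 0], "twist": [0, 0, 0], "jaw": 0}, {"translation": [0, 0, 0], "twist": [0, 0, 0], "jaw": 0}]}}

```text
t: 6.23
eef_pos: [0.4728, -0.0568, 0.1794]
tcp_rot: [0.023, 0.987, -0.004, 0.159]
contact_force: [-0.6, -0.8, -0.5]
finger_gap: 0.0002
grip_force: 0.0
```

Run:
```python
from h import *
from plant import monitor,eyes
o=monitor.get_obs();print(o["t"],rk(o["eef_pos"]),o["contact_force"],Ro.from_quat(o["tcp_rot"]).as_matrix().round(3))
print(units(o,W(-.075,.22,.20)),units(o,W(-.048,.22,.132)))
c=eyes.capture("top");pickle.dump(c,open("d2.pkl","wb"))
im=c["image"][170:280,170:430,::-1]
cv2.imwrite("pics/crop2.png",cv2.resize(im,None,fx=3,fy=3,interpolation=cv2.INTER_CUBIC))
```

```text
6.2333 [-0.0798 -0.0604  0.1794] [-0.62410357 -0.77589982 -0.46071296] [[-0.949  0.047  0.313]
 [ 0.045  0.999 -0.016]
 [-0.314 -0.001 -0.95 ]]
[-0.025  0.701 -0.047] [-0.036  0.701  0.136]
```

View pics/crop2.png

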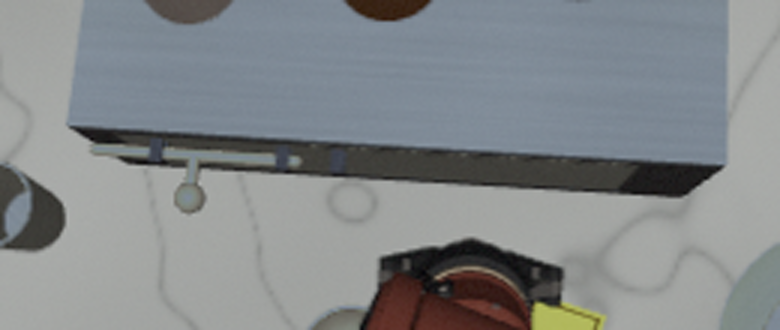

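The bin is flush with the face. The knob at crop (190,197) has not moved, so the bolt is still drawn. Now I move to the left of the knob.

Request:
{"fn": "step_arm", "kwargs": {"motion": [{"translation": [-0.003, 0.0876, -0.006], "twist": [0, 0, 0], "jaw": 0}, {"translation": [-0.003, 0.0876, -0.006], "twist": [0, 0, 0], "jaw": 0}, {"translation": [-0.003, 0.0876, -0.006], "twist": [0, 0, 0], "jaw": 0}, {"translation": [-0.003, 0.0876, -0.006], "twist": [0, 0, 0], "jaw": 0}, {"translation": [-0.003, 0.0876, -0.006], "twist": [0, 0, 0], "jaw": 0}, {"translation": [-0.003, 0.0876, -0.006], "twist": [0, 0, 0], "jaw": 0}, {"translation": [-0.003, 0.0876, -0.006], "twist": [0, 0, 0], "jaw": 0}, {"translation": [-0.003, 0.0876, -0.006], "twist": [0, 0, 0], "jaw": 0}, {"translation": [-0.003, 0, 0.045], "twist": [0, 0, 0], "jaw": 0}, {"translation": [-0.003, 0, 0.045], "twist": [0, 0, 0], "jaw": 0}, {"translation": [-0.003, 0, 0.045], "twist": [0, 0, 0], "jaw": 0}, {"translation": [-0.003, 0, 0.045], "twist": [0, 0, 0], "jaw": 0}, {"translation": [0, 0, 0], "twist": [0, 0, 0], "jaw": 0}, {"translation": [0, 0, 0], "twist": [0, 0, 0], "jaw": 0}]}}

```text
t: 7.45
eef_pos: [0.5139, 0.2221, 0.1296]
tcp_rot: [0.023, 0.988, -0.004, 0.154]
contact_force: [-0.5, 0.1, 0.5]
finger_gap: 0.0002
grip_force: 0.0
```

Run:
```python
from h import *
from plant import monitor,eyes
o=monitor.get_obs();print(o["t"],rk(o["eef_pos"]),o["contact_force"])
print(units(o,W(-.046,.19,.132)),units(o,W(-.046,.140,.132)))
c=eyes.capture("wrist")
cv2.imwrite("pics/w2.png",c["image"][:,:,::-1])
```

```text
7.45 [-0.0509  0.2201  0.1296] [-0.50285832  0.14532527  0.5150527 ]
[-0.014 -0.075 -0.002] [-0.014 -0.2   -0.002]
```

View pics/w2.png

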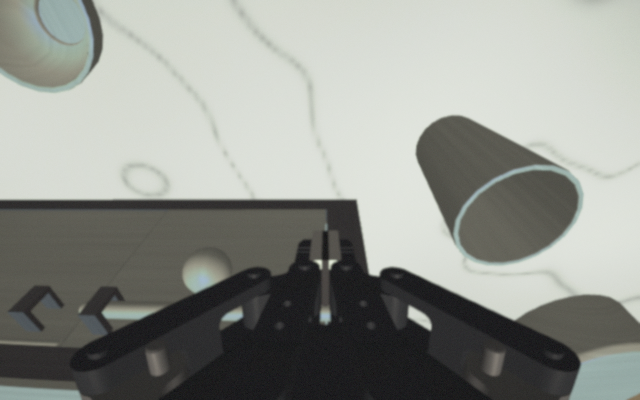

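The wrist view shows the fingers clear to the left of the knob (seen at (207,270)), and clear of tumbler2. Now I push to the right.

Request:
{"fn": "step_arm", "kwargs": {"motion": [{"translation": [-0.0025, -0.012, 0], "twist": [0, 0, 0], "jaw": 0}, {"translation": [-0.0025, -0.012, 0], "twist": [0, 0, 0], "jaw": 0}, {"translation": [-0.0025, -0.012, 0], "twist": [0, 0, 0], "jaw": 0}, {"translation": [-0.0025, -0.012, 0], "twist": [0, 0, 0], "jaw": 0}, {"translation": [0, -0.01, 0], "twist": [0, 0, 0], "jaw": 0}, {"translation": [0, -0.01, 0], "twist": [0, 0, 0], "jaw": 0}, {"translation": [0, -0.01, 0], "twist": [0, 0, 0], "jaw": 0}, {"translation": [0, -0.01, 0], "twist": [0, 0, 0], "jaw": 0}]}}

```text
t: 8.17
eef_pos: [0.5169, 0.1865, 0.1334]
tcp_rot: [0.023, 0.987, -0.004, 0.156]
contact_force: [-0.4, 3.1, -0.6]
finger_gap: 0.0002
grip_force: 1.3
```

Request:
{"fn": "step_arm", "kwargs": {"motion": [{"translation": [0, -0.01, 0], "twist": [0, 0, 0], "jaw": 0}, {"translation": [0, -0.01, 0], "twist": [0, 0, 0], "jaw": 0}, {"translation": [0, -0.01, 0], "twist": [0, 0, 0], "jaw": 0}, {"translation": [0, -0.01, 0], "twist": [0, 0, 0], "jaw": 0}, {"translation": [0, -0.01, 0], "twist": [0, 0, 0], "jaw": 0}, {"translation": [0, -0.01, 0], "twist": [0, 0, 0], "jaw": 0}, {"translation": [0, -0.01, 0], "twist": [0, 0, 0], "jaw": 0}, {"translation": [0, -0.01, 0], "twist": [0, 0, 0], "jaw": 0}, {"translation": [0, 0, 0], "twist": [0, 0, 0], "jaw": 0}]}}

```text
t: 8.92
eef_pos: [0.5155, 0.1541, 0.1333]
tcp_rot: [0.023, 0.987, -0.004, 0.156]
contact_force: [0.2, 0.7, 1.5]
finger_gap: -0.0001
grip_force: 0.4
```

Run:
```python
from h import *
from plant import monitor,eyes
o=monitor.get_obs();print(o["t"],rk(o["eef_pos"]),o["contact_force"])
```

```text
8.9167 [-0.0464  0.1522  0.1333] [0.20936947 0.70571349 1.54595651]
```

About 13 mm of travel is left.

Request:
{"fn": "step_arm", "kwargs": {"motion": [{"translation": [0, -0.006, 0], "twist": [0, 0, 0], "jaw": 0}, {"translation": [0, -0.006, 0], "twist": [0, 0, 0], "jaw": 0}, {"translation": [0, -0.006, 0], "twist": [0, 0, 0], "jaw": 0}, {"translation": [0, -0.006, 0], "twist": [0, 0, 0], "jaw": 0}, {"translation": [0, 0, 0], "twist": [0, 0, 0], "jaw": 0}]}}

```text
t: 9.33
eef_pos: [0.5151, 0.1449, 0.1334]
tcp_rot: [0.023, 0.987, -0.004, 0.156]
contact_force: [0.2, 1.2, -0.0]
finger_gap: 0.0001
grip_force: 0.7
```

Request:
{"fn": "step_arm", "kwargs": {"motion": [{"translation": [0, -0.004, 0], "twist": [0, 0, 0], "jaw": 0}, {"translation": [0, -0.004, 0], "twist": [0, 0, 0], "jaw": 0}, {"translation": [0, 0, 0], "twist": [0, 0, 0], "jaw": 0}]}}

```text
t: 9.58
eef_pos: [0.5149, 0.1419, 0.1334]
tcp_rot: [0.023, 0.987, -0.004, 0.156]
contact_force: [-0.1, 0.8, 0.5]
finger_gap: 0.0002
grip_force: 0.9
```

Request:
{"fn": "step_arm", "kwargs": {"motion": [{"translation": [0, -0.004, 0], "twist": [0, 0, 0], "jaw": 0}, {"translation": [0, 0, 0], "twist": [0, 0, 0], "jaw": 0}]}}

```text
t: 9.75
eef_pos: [0.5149, 0.1411, 0.1335]
tcp_rot: [0.023, 0.987, -0.003, 0.157]
contact_force: [0.7, 5.0, 0.6]
finger_gap: 0.0001
grip_force: 2.5
```

Request:
{"fn": "step_arm", "kwargs": {"motion": [{"translation": [0, -0.004, 0], "twist": [0, 0, 0], "jaw": 0}, {"translation": [0, 0, 0], "twist": [0, 0, 0], "jaw": 0}]}}

```text
t: 9.92
eef_pos: [0.5149, 0.1409, 0.1335]
tcp_rot: [0.024, 0.987, -0.001, 0.157]
contact_force: [0.4, 10.0, 1.1]
finger_gap: -0.0001
grip_force: 5.0
```

The end stop came at y'≈139 mm, as predicted. I retreat to the left first, then back and up.

Request:
{"fn": "step_arm", "kwargs": {"motion": [{"translation": [0, 0.01, 0], "twist": [0, 0, 0], "jaw": 0}, {"translation": [0, 0.02, 0], "twist": [0, 0, 0], "jaw": 0}, {"translation": [0, 0.03, 0], "twist": [0, 0, 0], "jaw": 0}, {"translation": [0.02, 0.01, -0.04], "twist": [0, 0, 0], "jaw": 0}, {"translation": [0.05, 0, -0.05], "twist": [0, 0, 0], "jaw": 0}, {"translation": [0.05, 0, -0.05], "twist": [0, 0, 0], "jaw": 0}, {"translation": [0.08, 0, -0.05], "twist": [0, 0, 0], "jaw": 0}, {"translation": [0.08, 0, -0.05], "twist": [0, 0, 0], "jaw": 0}, {"translation": [0, 0, 0], "twist": [0, 0, 0], "jaw": 0}, {"translation": [0, 0, 0], "twist": [0, 0, 0], "jaw": 0}]}}

```text
t: 10.75
eef_pos: [0.3792, 0.1734, 0.1908]
tcp_rot: [0.022, 0.987, -0.004, 0.158]
contact_force: [0.4, -0.1, 0.4]
finger_gap: 0.0001
grip_force: 0.0
```

Run:
```python
from h import *
from plant import monitor,eyes
o=monitor.get_obs();print(o["t"],rk(o["eef_pos"]),o["contact_force"])
c=eyes.capture("top")
im=c["image"][120:320,150:430,::-1]
cv2.imwrite("pics/crop3.png",cv2.resize(im,None,fx=2.8,fy=2.8,interpolation=cv2.INTER_CUBIC))
```

```text
10.75 [-0.1834  0.1655  0.1908] [ 0.38884583 -0.07159429  0.36833031]
```

View pics/crop3.png

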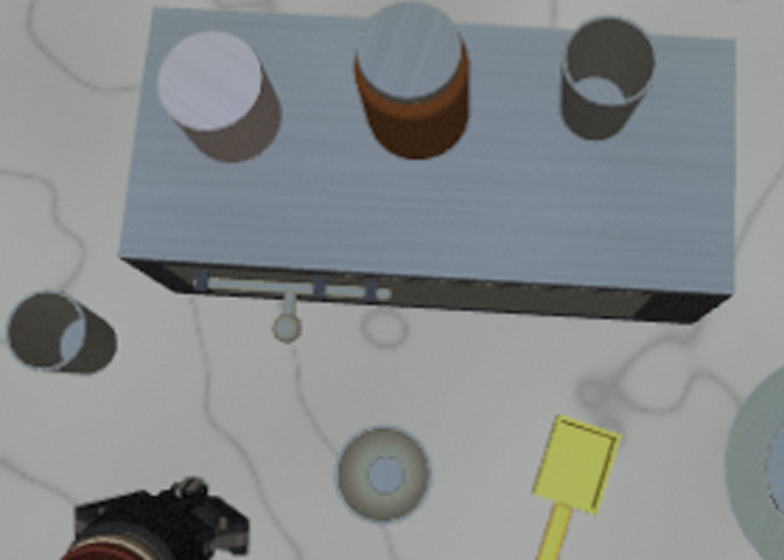

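The knob has moved to crop (287,327), and the bolt's end passes through the keeper at (375,290). The bin is flush, nothing else has moved, and the arm is clear.

```bash
python3 -c "
from plant import arm
print(arm.close_job())"
```

```text
the job is handed in; nothing more can be done
None
```

I pushed the bin fully shut, then slid the bolt to its end stop over the bin's front; the last picture shows the bystanders unmoved and the arm clear, and the job is handed in (no verdict was returned).

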